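Rock a stuck locating block out of its bench fixture and hold it

TASK

The metal locating block is stuck tight in the bench fixture, its small flange caught under the lips of the two stiff sliding pads. Take it by its upright tab and rock it side to side, against one pad and then the other, until both pads have given way and it frees; then lift it straight up just clear and finish while still holding it, upright and still, its foot about 2 cm above the pads and over its seat. Do not push the pads with the gripper itself, and leave the other things where they stand.

Things in the scene. Friction and masses are not known exactly. Their poses are not given: they have to be found in the camera images.
- fixture: Bench fixture, fixed: dark steel plate 90 (x) x 160 (y) x 12 mm, a socket in its middle, a sliding pad either side of it along y, outside each pad a 52 mm high bracket with a dummy black knob reaching to 90 mm from the centre. Origin: centre of the plate's underside, on the table; z up, y from right pad to left pad (the rocking direction). Socket floor 12 mm up, about 1 mm clearance round the foot.
- fixture_top (a point): Point midway between the two pads, over the socket's centre, at the height of the pads' top: 72 mm above the table, 60 mm above the seated block's foot. Axes as the fixture. Socket side walls end 20 mm, the end guides (16 to 26 mm from the centre in x) 36 mm above the table.
- locating_block: Loose aluminium block standing in the socket, 0.2 to 0.4 kg, 130 mm high. Origin: centre of its underside (foot); z up its length; x, y as the fixture's when seated. Shaft 30 (x) x 20 (y) mm up to 86 mm, with a 5 mm thick flange, 38 to 43 mm above the foot, out 5 mm on both y sides; above it a tab. A straight pull only lifts it 5 mm, till the flange catches under the pads' lips.
- block_tab (a point): Middle of the flat upright tab on the block (14 mm thick in x, 34 mm wide in y, from 86 to 130 mm), 110 mm above its foot; axes as the block's. Fingers close along x. Tilting the top 0.12 to 0.15 rad toward a pad, pivoting on the foot's lower edge on that side, drives that pad to its stop; it takes about 8 N sideways here. With both pads back it lifts out freely.
- pad_left (a joint): Slide of the pad on the fixture's +y side (26 mm long in x, lip 12 mm thick, top 72 mm above the table), in m: about 0 as it holds the block, its lip 1 mm from the shaft and 4 mm over the flange; grows as it is pushed outward (+y), stop at 0.006, clear of the flange over 0.004. Friction about 14 N, no spring: it stays where left.
- pad_right (a joint): The same for the pad on the -y side; grows as it is pushed outward (-y).
- tape_roll: Roll of tape lying flat, 96 mm across, 25 mm high, beside the fixture; leave it. Origin: centre of its underside.
- lime_jar: Small white jar with a knurled lime ring, 49x58x58 mm, on the other side of the fixture; leave it. Origin: centre of its underside.
- wash_bottle: Wash bottle 62 mm wide, 220 mm high, standing behind the fixture; leave it. Origin: centre of its underside.
- sprayer: Round green spray bottle 89 mm wide, 171 mm high, standing behind the fixture; leave it. Origin: centre of its underside.
There are look-alikes about, which are no part of the job. Several things have the shape of the locating_block; the one meant has the colours described above.

How it is judged:
On the way:
1. rocked both ways: both pads pushed back (more than 1.2 mm each) by the block while it is still in the fixture (value of joint each of pad_left, pad_right above 0.0012 m and z of locating_block in the frame of fixture_top below -0.045 m), for 0.1 s.
At the end, for the whole second after the job is handed in: The gripper still holds the block: its foot is 5 to 45 mm above the pads' top, within 35 mm of its seat's centre seen from above, upright within 0.2 rad, still (under 20 mm/s), in the fingers (over 2 N) and touching nothing of the fixture (z of locating_block in the frame of fixture_top between 0.005 and 0.045 m and horizontal distance between locating_block and fixture_top below 0.035 m and angle between locating_block's own z axis and vertical below 0.2 rad and contact force between locating_block and fixture below 0.3 N and contact force between the fingers and locating_block above 2 N and linear speed of locating_block below 0.02 m/s); the arm keeps its last pose, push and grip.
It fails at once if the gripper pushes a pad or the fixture itself (over 3 N) (contact force between any of the fingers, the arm and fixture above 3 N).
It fails at once if the tape roll is moved over 30 mm (distance of tape_roll from where it was at the start of the episode above 0.03 m).
It fails at once if the lime jar is moved over 30 mm (distance of lime_jar from where it was at the start of the episode above 0.03 m).
It fails at once if the wash bottle is moved over 30 mm (distance of wash_bottle from where it was at the start of the episode above 0.03 m).
It fails at once if the sprayer is moved over 30 mm (distance of sprayer from where it was at the start of the episode above 0.03 m).
It also fails if it takes over 40 s, if anything falls off the work surface, if the arm or the gripper's body presses on something with over 40 N, if the wrist force passes 120 N, or if a joint passes its speed limit or range.

ROBOT

A 7-joint arm with a two-finger parallel gripper is mounted at the origin on the work surface; the furniture and walls round the work are solid. World frame = base frame: x ahead of the robot, y to its left, z up, the work surface at z = 0. Lengths are in m, angles in rad, forces in N, time in s.
With the tool pointing down it reaches from about 0.35 to 0.9 m from the base axis. Payload 19.9 kg.
Tool frame: the origin (TCP) lies between the finger pads; the fingertips stand 19 mm ahead of it and the grasp point (between the pads) is the TCP; z points along the fingers, y is the line along which they close (so a half turn about z gives the same grasp; the last joint's range is limited). The gripper opens to 94 mm and grips with 3 to 60 N. Pads are 16 mm wide; open, the fingers measure 119 mm over their backs; the gripper's body (75 mm by 177 mm) begins 78 mm behind the grasp point.
Start: joints at [-1.343, 0.417, -0.01, 1.614, 0.005, 1.111, -0.053], TCP at [0.167, 0.602, 0.224] pointing down, gripper open.
Joint ranges: [-2.81, 2.81], [-0.39, 2.02], [-1.27, 1.25], [0.06, 2.57], [-1.19, 4.33], [0.19, 2], [-2.82, 2.82]. Speed limits (rad/s): [1.89, 1.89, 2.39, 2.39, 3.01, 3.01, 3.01].

INTERFACE

Orientations are given as a 3x3 rotation matrix whose columns are the frame's x, y, z axes.
In Python, from rig import robot gives the robot as it stands. Calls block until the motion is done:
- robot.move_ptp(position, orientation): joint-space move of the TCP to a pose.
- robot.move_linear(position, velocity=0.15, frame=None, threshold=None): straight line of the TCP; frame=None keeps the orientation; velocity is the mean speed in m/s. With threshold (N) it stops when the force on the tool has changed by that much, and returns True; else False.
- robot.goto_joints(angles): joint-space move.
- robot.gripper_to(opening): finger opening in m; the grip force is fixed at half the most; returns when the fingers have stopped.
- robot.pause(seconds).
- robot.ik(position, orientation): joint angles nearest the present ones, or None.
- robot.get_state(): the state.
- robot.grab_frame(name): name is "side" or "top"; returns the picture (384x512x3 uint8, red, green, blue); there is no depth.
- robot.camera_info(name): a dict with "fx", "fy", "cx", "cy" (pixels), "dist" ([k1, k2, p1, p2, k3] as OpenCV has them; the pictures are not rectified), "rvec" (rotation vector, rad) and "tvec" (3), from world to camera coordinates, as OpenCV has them. Camera axes: x right, y down, z forward; pixel columns grow to the right and rows downward; lengths in m; the calibration is good to about 2 mm. A picture is of the moment at which its call begins. camera_info takes no time and is no camera call.
A pose or a line that the arm cannot do raises robot.PlanningError and nothing moves.
- robot.sign_off(): hands the job in; it is judged then, once.
The state is a dict: "time": time; "qpos": joint angles; "joint_vel": joint speeds; "effort": joint torques, N m; "ee_pos": TCP position; "tool_rot": TCP orientation; "force": force on the tool from outside, world axes, zero at the start; "moment": the same for the moment, N m; "opening": finger opening in m; "grasp_force": force on a finger pad.
Only numpy, scipy, OpenCV 4.12 (cv2) and the standard library are available. Lean on these libraries where they do the work, as an engineer would, in place of code of your own. Each camera call takes 0.05 s, during which the arm holds its last target. There are 200 camera calls.

## Working session

There is one attempt and no reset: what is moved stays moved. The work goes in short steps, each a Python script; the robot and the scene stay as the last script left them, time stands still between calls to the robot, and variables do not carry over. Pictures are saved under pics/ and viewed, at most 10 in all, crops included, and the job is handed in when it is done.

```bash
mkdir -p pics; ls; python3 - <<'E'
from rig import robot
import cv2
for n in("side","top"):
    f=robot.grab_frame(n);cv2.imwrite(f"pics/{n}0.png",cv2.resize(f[:,:,::-1],(800,600),interpolation=cv2.INTER_CUBIC)); cv2.imwrite(f"pics/raw_{n}.png",f[:,:,::-1]); print({k:(v if isinstance(v,(int,float)) else [round(float(x),4) for x in v]) for k,v in robot.camera_info(n).items() if not isinstance(v,str)})
s=robot.get_state();print(s)
E
```

```text
pics
{'fx': 356.4817986985174, 'fy': 356.4817986985174, 'cx': 251.93447432118083, 'cy': 193.55773432003338, 'dist': [-0.0284, 0.0, 0.0, 0.0, 0.0], 'rvec': [0.1009, -2.7885, 1.3156], 'tvec': [0.5479, 0.0688, 0.9148]}
{'fx': 460.06172457043743, 'fy': 460.06172457043743, 'cx': 260.4945434137023, 'cy': 186.90789514624254, 'dist': [-0.1202, 0.0, 0.0, 0.0, 0.0], 'rvec': [2.1368, -2.1113, 0.1995], 'tvec': [0.0199, 0.5679, 1.1778]}
{'time': 0.1, 'qpos': array([-1.34247361,  0.41793493, -0.01033812,  1.6141104 ,  0.00471862,
        1.11068765, -0.05299202]), 'joint_vel': array([ 0.00173149, -0.00095991,  0.00049365, -0.00155399,  0.00187593,
       -0.0006449 ,  0.0004903 ]), 'effort': array([ 9.43251798e-04, -8.52575040e+01,  6.39180019e-01, -4.26701510e+01,
       -4.90506319e-02,  1.62539509e-02,  7.81859399e-06]), 'ee_pos': array([0.1665097 , 0.60208198, 0.22387629]), 'tool_rot': array([[-9.63833196e-01,  2.66506145e-01, -2.11101374e-04],
       [ 2.66506214e-01,  9.63832577e-01, -1.09638658e-03],
       [-8.87273782e-05, -1.11299361e-03, -9.99999377e-01]]), 'force': array([-0.62308848, -0.3615863 ,  0.55708974]), 'moment': array([-0.02992406, -0.0170382 ,  0.05819904]), 'grasp_force': 0.0, 'opening': 0.09365293891295147}
```

View pics/side0.png

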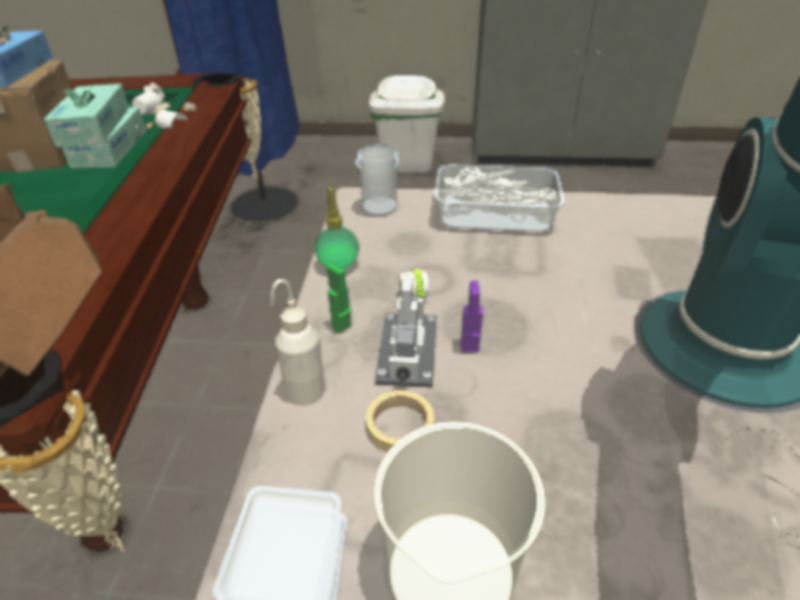

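View pics/top0.png

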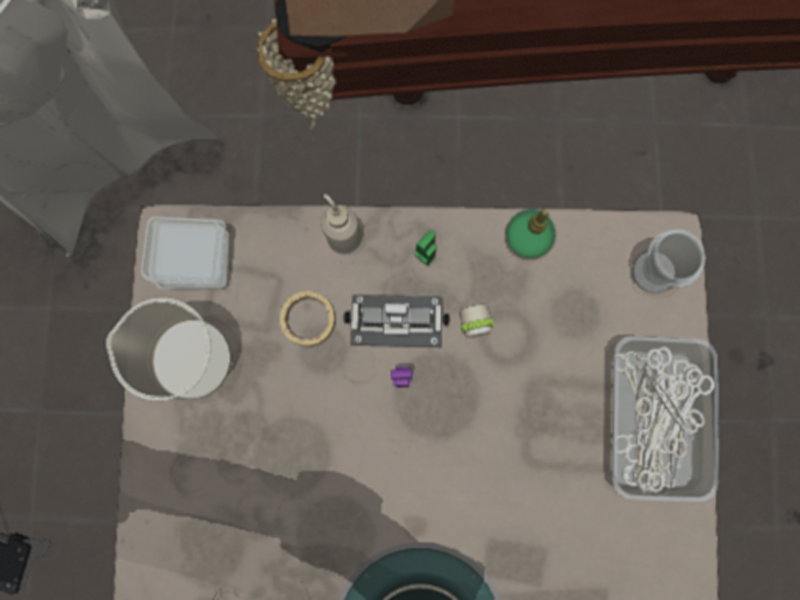

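The side view shows three block-shaped things: purple at (472,325), green at (338,300) and bare metal in the fixture at (407,320). In the top view they are at (402,376), (427,246) and (397,318). Only the metal one stands in the dark fixture as described. I'll confirm that in a crop and measure it.

```bash
cat >h.py <<'E'
import numpy as np, cv2
from rig import robot
def cam(n):
    c=robot.camera_info(n);K=np.array([[c['fx'],0,c['cx']],[0,c['fy'],c['cy']],[0,0,1.]])
    R=cv2.Rodrigues(np.array(c['rvec'],float))[0];return K,np.array(c['dist'],float),R,np.array(c['tvec'],float)
def ray(n,uv):
    K,d,R,t=cam(n);p=cv2.undistortPoints(np.array(uv,float).reshape(-1,1,2),K,d).reshape(-1,2)
    return -R.T@t,np.c_[p,np.ones(len(p))]@R
def onplane(n,uv,z):
    o,d=ray(n,uv);return o+d*((z-o[2])/d[:,2])[:,None]
def proj(n,P):
    K,d,R,t=cam(n);return cv2.projectPoints(np.array(P,float).reshape(-1,1,3),cv2.Rodrigues(R)[0],t,K,d)[0].reshape(-1,2)
E
python3 - <<'E'
from h import *
f=cv2.imread('pics/raw_top.png');s=cv2.imread('pics/raw_side.png')
g=cv2.cvtColor(f,cv2.COLOR_BGR2GRAY);x0,y0=212,180
m=(g<95).astype(np.uint8);w=np.zeros_like(m);w[y0:230,x0:295]=m[y0:230,x0:295]
w=cv2.morphologyEx(w,cv2.MORPH_CLOSE,np.ones((9,9)))
w=cv2.morphologyEx(w,cv2.MORPH_OPEN,np.ones((15,15)))
c=max(cv2.findContours(w,0,2)[0],key=cv2.contourArea)
r=cv2.minAreaRect(c);print(r);b=cv2.boxPoints(r);P=onplane('top',b,.012);print(b,P.round(4),P.mean(0),np.linalg.norm(P-np.roll(P,1,0),axis=1))
a=cv2.resize(f[180:230,210:295],(800,470),interpolation=cv2.INTER_CUBIC);cv2.imwrite('pics/ct.png',a)
cv2.imwrite('pics/cs.png',cv2.resize(s[165:250,230:315],(600,600),interpolation=cv2.INTER_CUBIC))
E
```

```text
((253.0, 213.5), (15.0, 56.0), 90.0)
[[225. 206.]
 [281. 206.]
 [281. 221.]
 [225. 221.]] [[ 0.5208  0.1236  0.012 ]
 [ 0.5227 -0.0302  0.012 ]
 [ 0.4813 -0.0303  0.012 ]
 [ 0.4794  0.1226  0.012 ]] [0.50101642 0.04641726 0.012     ] [0.04139495 0.15380504 0.04138355 0.15294053]
```

View pics/ct.png

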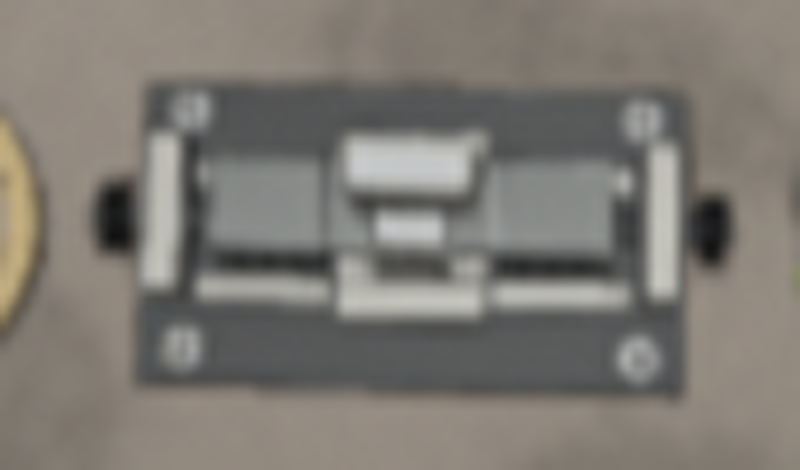

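View pics/cs.png

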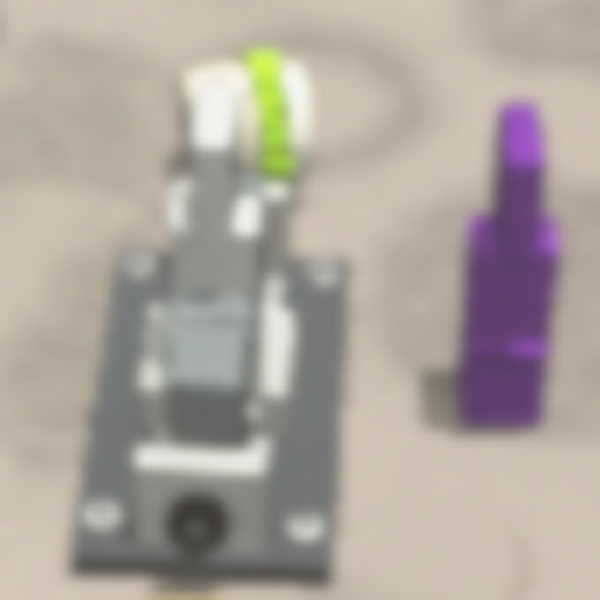

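The crops confirm that the bare-metal block, with its tab at crop (410,162), sits in the fixture between the two grey pads. The knobs are at (115,215) and (712,230). The purple and green ones stand loose on the table. I'll compute the pose from the plate corners, screws and tab top.

```bash
python3 - <<'E'
from h import *
T=lambda p:(np.array(p,float)+.5)/[800/85,9.4]+[210,180]-.5
S=lambda p:(np.array(p,float)+.5)/(600/85)+[230,165]-.5
for nm,p,z in(('corn',[(148,85),(690,95),(683,395),(138,380)],.012),('scr',[(191,110),(643,121),(639,359),(181,348)],.013),('tab',[(346,137),(476,140),(470,193),(346,189)],.142)):
    P=onplane('top',T(p),z);print(nm,P.mean(0).round(4),'yaw',[round(float(np.arctan2(-d[0],d[1])),3) for d in (P[0]-P[1],P[3]-P[2])],[float(np.arctan2(d[1],d[0]).round(3)) for d in(P[0]-P[3],P[1]-P[2])],P[0]-P[1],P[0]-P[3])
P=onplane('side',S([(140,258),(348,262),(325,578),(72,572)]),.012);print('side corn',P.mean(0),P[3]-P[0],P[2]-P[1])
P=onplane('side',S([(139,264),(325,273),(305,526),(102,515)]),.013);print('side scr',P.mean(0),P[3]-P[0],P[2]-P[1])
P=onplane('side',S([(213,115)]),.13);print(P)
f=cv2.imread('pics/raw_top.png')
hsv=cv2.cvtColor(f,cv2.COLOR_BGR2HSV)
for q in [(.5,.05),(.5,.08)]:
  pass
s=robot.get_state();R=s['tool_rot'];print(R)
E
```

```text
corn [0.5249 0.0451 0.012 ] yaw [-0.007, -0.015] [-0.008, -0.02] [0.00104981 0.15925879 0.        ] [ 0.08721978 -0.0007002   0.        ]
scr [0.5259 0.0454 0.013 ] yaw [-0.013, -0.012] [-0.018, -0.011] [0.00166286 0.13255445 0.        ] [ 0.07032407 -0.00125016  0.        ]
tab [0.525  0.0448 0.142 ] yaw [-0.011, -0.02] [0.017, -0.099] [0.0003834  0.03414424 0.        ] [0.01384063 0.00024018 0.        ]
side corn [0.52197285 0.0501018  0.012     ] [0.00851278 0.16356661 0.        ] [0.00358171 0.16312213 0.        ]
side scr [0.52410679 0.04120214 0.013     ] [0.00095647 0.13289011 0.        ] [0.00256431 0.13253835 0.        ]
[[0.52559205 0.03097021 0.13      ]]
[[-9.63833196e-01  2.66506145e-01 -2.11101374e-04]
 [ 2.66506214e-01  9.63832577e-01 -1.09638658e-03]
 [-8.87273782e-05 -1.11299361e-03 -9.99999377e-01]]
```

```bash
cat >>h.py <<'E'
from scipy.spatial.transform import Rotation as Ro
C=np.array([.5253,.0450,.012]);F=Ro.from_euler('z',-.013).as_matrix()
def tool(th=0,sg=1):  # th>0: top toward fixture +y
    y=np.array([sg,0,0.]);z=np.array([0,0,-1.]);
    return F@Ro.from_rotvec([-th,0,0]).as_matrix()@np.c_[np.cross(y,z),y,z]
def rock(th,h=.110,slide=.0005):
    s=np.sign(th);p=np.array([0,s*(.010+slide),0])
    return C+F@(p+Ro.from_rotvec([-th,0,0]).as_matrix()@np.array([0,-s*.010,h]))
def st(t=''):
    s=robot.get_state();print(t,round(s['time'],2),s['ee_pos'].round(4),'F',s['force'].round(1),'M',s['moment'].round(2),'op',round(s['opening'],4),'g',round(s['grasp_force'],1),'q',s['qpos'].round(2));return s
E
python3 - <<'E'
from h import *
for sg in(1,-1):
  for p,th in((C+[0,0,.35],0),(C+[0,0,.11],0),(rock(.15),.15),(rock(-.15),-.15)):
    q=robot.ik(p,tool(th,sg));print(sg,None if q is None else np.round(q,2))
s=robot.get_state();robot.move_linear(s['ee_pos']+[0,0,.2],velocity=.25);st()
E
```

```text
1 [-0.75  0.16  0.69  1.68 -0.1   1.34 -0.05]
1 [-0.63  0.43  0.6   1.96 -0.32  0.84  0.13]
1 [-0.72  0.45  0.57  1.94 -0.12  0.85 -0.12]
1 [-0.56  0.45  0.67  1.97 -0.55  0.9   0.42]
-1 [ 0.75  0.28 -1.09  1.64  0.25  1.38  2.76]
-1 [ 0.69  0.62 -1.08  1.92  0.66  1.01  2.43]
-1 [-0.32  0.39  0.07  1.93  0.15  0.87  2.77]
-1 [-0.84  0.63  1.08  1.98 -0.83  1.05 -2.48]
 1.05 [0.1664 0.6017 0.4224] F [ 1.6 -0.1 -1. ] M [-0.    0.01  0.01] op 0.0938 g 0.0 q [-1.35  0.31 -0.    1.32  0.    1.51 -0.05]
```

```bash
python3 - <<'E'
from h import *
robot.move_ptp(C+[0,0,.35],tool());st('above')
robot.move_linear(C+[0,0,.20],velocity=.15);st()
print('hit',robot.move_linear(C+[0,0,.11],velocity=.06,threshold=8));st('down')
for n in("side","top"):
    f=robot.grab_frame(n);cv2.imwrite(f"pics/raw_{n}1.png",f[:,:,::-1])
a=cv2.imread('pics/raw_side1.png')[100:260,200:340]
cv2.imwrite('pics/v1.png',cv2.resize(a,(525,600),interpolation=cv2.INTER_CUBIC))
E
```

```text
above 3.42 [0.5254 0.046  0.362 ] F [0.3 0.5 0. ] M [-0.1   0.06  0.05] op 0.0938 g 0.0 q [-0.77  0.16  0.71  1.69 -0.11  1.34 -0.05]
 4.57 [0.5257 0.045  0.2127] F [-0.2  0.  -0.4] M [-0.02  0.1   0.03] op 0.0936 g 0.0 q [-0.71  0.3   0.68  1.89 -0.22  1.03  0.05]
hit False
down 6.22 [0.5254 0.045  0.1223] F [-0.8 -0.3  0.2] M [-0.1   0.07 -0.02] op 0.094 g 0.0 q [-0.64  0.43  0.62  1.96 -0.33  0.85  0.14]
```

View pics/v1.png

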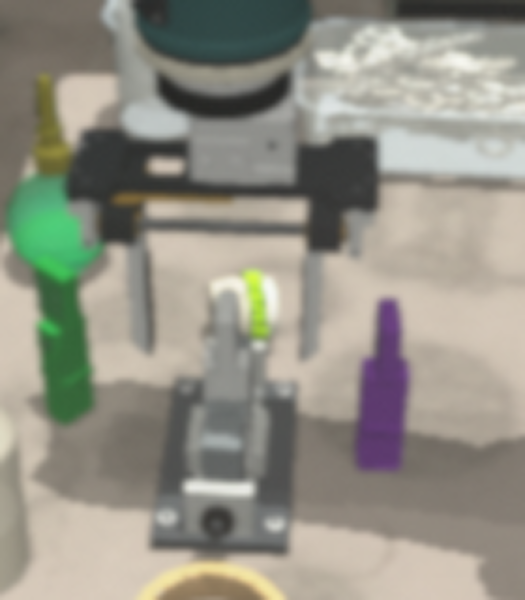

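The fingers, at crop (143,300) and (310,300), straddle the tab at (228,320) and touch nothing else. Closing now, then rocking in small steps.

```bash
python3 - <<'E'
from h import *
robot.gripper_to(0.0);robot.pause(.2);st('grip')
for th in(.04,.08,.11):
    robot.move_linear(rock(th),velocity=.04,frame=tool(th));st(th)
E
```

```text
grip 7.72 [0.5253 0.045  0.122 ] F [-0.3 -0.4 -0.2] M [-0.06  0.05 -0.02] op 0.0141 g 30.0 q [-0.64  0.43  0.62  1.96 -0.33  0.85  0.14]
0.04 7.99 [0.5254 0.0499 0.1223] F [ 0.8 -1.9 -1. ] M [-0.68  0.04 -0.02] op 0.0139 g 30.0 q [-0.69  0.44  0.64  1.96 -0.29  0.85  0.09]
0.08 8.25 [0.5254 0.0541 0.1224] F [-0.4 -4.7 -0. ] M [-0.98  0.12  0.03] op 0.0138 g 30.0 q [-0.73  0.45  0.66  1.95 -0.25  0.85  0.03]
0.11 8.5 [0.5255 0.0573 0.1224] F [-0.5 -5.4  0.4] M [-1.3   0.18 -0.03] op 0.0141 g 30.0 q [-0.77  0.46  0.67  1.95 -0.23  0.85 -0.  ]
```

```bash
python3 - <<'E'
from h import *
for th in(.13,.145,.07,.001,-.04,-.08,-.11,-.13,-.145):
    robot.move_linear(rock(th),velocity=.04,frame=tool(th))
    if abs(th)>.12: robot.pause(.15)
    s=st(th)
    if np.linalg.norm(s['force'])>40: print('stop');break
f=robot.grab_frame('top');cv2.imwrite('pics/raw_top2.png',f[:,:,::-1])
E
```

```text
0.13 8.9 [0.5255 0.0594 0.1224] F [-0.9 -6.   1.6] M [-1.5   0.2   0.01] op 0.014 g 30.0 q [-0.79  0.47  0.68  1.95 -0.21  0.85 -0.03]
0.145 9.3 [0.5255 0.061  0.1223] F [-0.3 -5.4  3.3] M [-1.72  0.26 -0.01] op 0.0137 g 30.0 q [-0.8   0.47  0.69  1.94 -0.2   0.86 -0.05]
0.07 9.66 [0.5254 0.0534 0.1224] F [-0.5  0.4 -2.9] M [ 0.05  0.1  -0.02] op 0.014 g 30.0 q [-0.72  0.45  0.65  1.96 -0.26  0.85  0.04]
0.001 10.0 [0.5253 0.046  0.1219] F [ 0.2 -1.7  4. ] M [-0.66  0.14  0.01] op 0.0137 g 30.0 q [-0.65  0.43  0.62  1.96 -0.33  0.84  0.14]
-0.04 10.29 [0.5253 0.0411 0.1222] F [ 0.7  3.4 -1.4] M [ 0.69 -0.24 -0.04] op 0.0139 g 30.0 q [-0.6   0.43  0.6   1.97 -0.37  0.85  0.19]
-0.08 10.55 [0.5252 0.0365 0.1223] F [ 2.2  4.4 -2. ] M [ 1.1  -0.33 -0.06] op 0.0135 g 30.0 q [-0.55  0.42  0.58  1.97 -0.41  0.85  0.25]
-0.11 10.8 [0.5252 0.0332 0.1223] F [ 1.3  6.3 -1.4] M [ 1.43 -0.36 -0.05] op 0.0137 g 30.0 q [-0.52  0.42  0.57  1.97 -0.44  0.86  0.29]
-0.13 11.2 [0.5251 0.0311 0.1223] F [ 1.5  6.4 -0.1] M [ 1.48 -0.27 -0.06] op 0.0138 g 30.0 q [-0.49  0.42  0.56  1.97 -0.46  0.87  0.32]
-0.145 11.6 [0.5251 0.0295 0.1223] F [1.6 6.8 1.3] M [ 1.66 -0.17 -0.  ] op 0.0137 g 30.0 q [-0.48  0.42  0.55  1.97 -0.48  0.87  0.34]
```

```bash
python3 - <<'E'
from h import *
for th in(-.07,0): robot.move_linear(rock(th,slide=0),velocity=.04,frame=tool(th));
robot.pause(.3);st('upright')
h=robot.move_linear(C+[0,0,.125],velocity=.03,threshold=12);st(h)
E
```

```text
upright 12.66 [0.5253 0.0444 0.122 ] F [ 0.5  0.4 -2.9] M [-0.06  0.06  0.03] op 0.0133 g 30.0 q [-0.64  0.43  0.61  1.96 -0.33  0.84  0.14]
False 13.31 [0.5252 0.0451 0.137 ] F [-0.4  0.1 -1.8] M [-0.08  0.07 -0.03] op 0.0138 g 30.0 q [-0.65  0.41  0.63  1.95 -0.31  0.87  0.12]
```

```bash
python3 - <<'E'
from h import *
h=robot.move_linear(C+[0,0,.193],velocity=.05,threshold=12);robot.pause(.5);st(h)
f=robot.grab_frame('side')[:,:,::-1];cv2.imwrite('pics/v2.png',cv2.resize(f[100:260,200:340],(525,600),interpolation=cv2.INTER_CUBIC))
E
```

```text
False 15.32 [0.5253 0.045  0.205 ] F [-0.7 -0.5 -2.2] M [-0.04  0.09  0.08] op 0.0136 g 30.0 q [-0.7   0.31  0.67  1.89 -0.23  1.01  0.06]
```

View pics/v2.png

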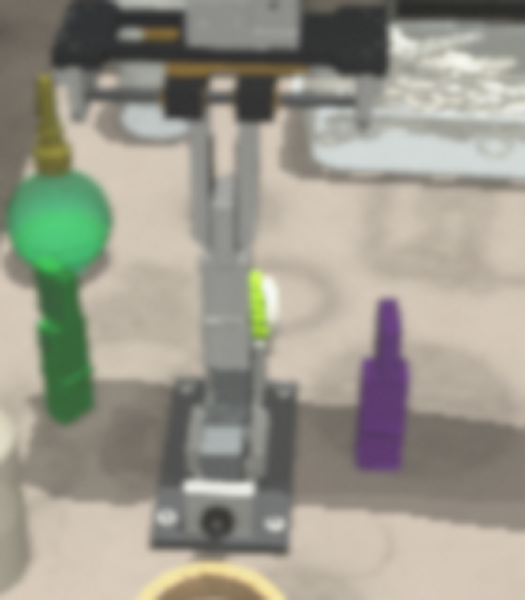

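The picture shows the block held upright in the fingers, tab at (225,210) and shoulder at (225,262), above the pads. I'll check its height against the projection, then hand in.

```bash
python3 - <<'E'
from h import *
e=robot.get_state()['ee_pos']
d=[np.array([0,.0,-.024]),np.array([0,0,.02]),np.array([0,0,-.067-.0])]
print(((proj('side',[e+x for x in d])-[200,100])*3.75).round(0))
E
```

```text
[[222. 250.]
 [221. 188.]
 [223. 307.]]
```

```bash
python3 - <<'E'
from h import *
st();print(robot.sign_off())
E
```

```text
15.37 [0.5253 0.045  0.205 ] F [-0.5  0.3 -2.6] M [-0.1   0.04 -0.06] op 0.014 g 30.0 q [-0.7   0.31  0.67  1.89 -0.23  1.01  0.06]
the job is handed in; nothing more can be done
None
```

I rocked the block 0.145 rad toward each pad, after which it lifted freely, and I handed the job in at 15.4 s with it held upright and still over its seat, foot about 2 cm above the pads; sign-off returned no verdict.

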